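# Park the quadcopter's propellers for the carrying case

### The job

The quadcopter on the bench is about to go into its carrying case, so all its blades must lie in line with the booms: the two far propellers are already parked, and the two near ones (at the camera end, facing the robot) are not. With a fingertip, push gently sideways on a blade of each near propeller and turn it on its motor until its two blades lie in line with the boom beneath it, either way round. Grasp and lift nothing, do not tip or shift the quadcopter, leave the far propellers and the things lying around it alone, and finish clear of everything.

Things in the scene. Friction and masses are not known exactly. Their poses are not given: they have to be found in the camera images.
- quadcopter: Four grey tube booms in an X on a dark octagonal deck, 1.5 kg, loose on four rubber-footed legs under the motors; slides if shoved with over 8 N. Origin: centre of the X, on the bench top; z up, -x out of the nose (small camera box, towards the robot within 20 degrees), +y to the robot's left. Motor axes lie 225 mm from it, booms at 45 degrees to x and y. Deck top 99 mm up, GPS puck amid the deck 138 mm.
- prop_near_left: Black two-bladed propeller of the near boom on the robot's left; starts 30 degrees or more out of line, in either sense. 240 mm tip to tip, blades 15 to 25 mm wide, 5 mm thick. Origin: on the motor axis at blade mid-height, 112 mm above the bench; x along the blades, z up. Turns either way without stops on the vertical motor axis; drag of 0.02 N m (0.3 N at 70 mm) stops it where left, no coasting. Both blades are alike.
- boom_near_left (a point): Top of the 16 mm tube of the near boom on the robot's left, on the motor axis, 74 mm above the bench; x outward along the boom, z up. The motor on it (34 mm across, 78 to 104 mm up) is the only thing between boom and blades; the hub nut above ends 125 mm up.
- prop_near_right: Black two-bladed propeller of the near boom on the robot's right; starts 30 degrees or more out of line, in either sense. 240 mm tip to tip, blades 15 to 25 mm wide, 5 mm thick. Origin: on the motor axis at blade mid-height, 112 mm above the bench; x along the blades, z up. Turns either way without stops on the vertical motor axis; drag of 0.02 N m (0.3 N at 70 mm) stops it where left, no coasting. Both blades are alike.
- boom_near_right (a point): Top of the 16 mm tube of the near boom on the robot's right, on the motor axis, 74 mm above the bench; x outward along the boom, z up. The motor on it (34 mm across, 78 to 104 mm up) is the only thing between boom and blades; the hub nut above ends 125 mm up.
- blade_far_left (a point): Point on the propeller of the far boom on the robot's left, like the near ones but already parked, to be left alone: 115 mm from the motor axis, by the blade tip that points to the deck, at blade height; x along the blades, towards the motor.
- boom_far_left (a point): Top of the 16 mm tube of the far boom on the robot's left, at its root, 100 mm from the centre of the X, 74 mm above the bench; x outward along the boom, z up.
- blade_far_right (a point): Point on the propeller of the far boom on the robot's right, like the near ones but already parked, to be left alone: 115 mm from the motor axis, by the blade tip that points to the deck, at blade height; x along the blades, towards the motor.
- boom_far_right (a point): Top of the 16 mm tube of the far boom on the robot's right, at its root, 100 mm from the centre of the X, 74 mm above the bench; x outward along the boom, z up.
- battery_mid (a point): Bystander: flight battery lying flat, dark brick 135 x 44 x 36 mm; this point is its centre, x along its length.
- threadlock_mid (a point): Bystander: small upright bottle, 32 mm across, 82 mm tall; this point is its centre, half-way up.
- spare_motor_mid (a point): Bystander: spare motor standing on the bench in front of the nose, 34 mm across, 32 mm tall; this point is its centre.
- hex_driver_mid (a point): Bystander: hex screwdriver lying flat, black handle 95 x 22 mm and a 4 mm steel shaft, 185 mm long in all; this point is the middle of its handle, x towards the shaft's tip.

How it is judged:
By the outcome, as a careful person would: the job done as asked, in the order asked, and still so for the second after the job is handed in, with the robot touching nothing.
It also fails if it takes over 42 s, if anything falls off the work surface, if the arm or the gripper's body presses on something with over 40 N, if the wrist force passes 120 N, or if a joint passes its speed limit or range.

### The arm

A 7-joint arm with a two-finger parallel gripper is mounted at the origin on the work surface. World frame = base frame: x ahead of the robot, y to its left, z up, the work surface at z = 0. Lengths are in m, angles in rad, forces in N, time in s.
With the tool pointing down it reaches from about 0.425 to 0.95 m from the base axis. Payload 4.7 kg.
Tool frame: the origin (TCP) lies at the very end of the fingers, on their centre line; the grasp point (between the pads) lies 19 mm behind it; z points along the fingers, y is the direction in which the jaws open and shut (so a half turn about z gives the same grasp; the last joint's range is limited). The gripper opens to 85 mm and grips with 20 to 120 N. Pads are 22 mm wide; open, the fingers measure 114 mm over their backs; the gripper's body (76 mm by 85 mm) begins 54 mm behind the grasp point. The pads swing forward as they close: fully open they stand 13 mm farther back than shut.
Start: joints at [-1.322, 0.469, -0.049, 1.532, 0.024, 1.141, -0.082], TCP at [0.185, 0.649, 0.21] pointing down, gripper open.
Joint ranges: [-2.59, 2.59], [-0.33, 1.99], [-1.39, 1.29], [0.1, 2.45], [-1.04, 4.18], [0.21, 1.99], [-2.66, 2.66]. Speed limits (rad/s): [2.57, 2.57, 3.14, 3.14, 3.14, 3.14, 3.14].

### API

Orientations are given as a rotation vector (axis times angle).
In Python, from workcell import env gives the robot as it stands.
- The arm moves only by the tool jog_arm, never from a script. Its argument "moves" is a list of rows, each an object of numbers: "x", "y", "z": the shift along the tool's x, y, z in m; "yaw": the turn about the tool's z in rad; "grip": the finger opening in m, from 0 to 0.0854. A call has exactly 5 rows; each row shifts and turns the commanded pose from where the row before left it, along the tool's axes as they then stand; what a row does not reach is not made up. A row lasts 1/12 s, in which the tool goes at most 41.7 mm and 7.16 degrees, less where a joint would pass 70% of its speed; a pose out of reach is approached as far as the arm can. A call is refused whole if a number of a shift passes 0.0417 or a number of a turn 0.125, either way. A call with a gripper value outside its range is refused whole. The fingers move at their own pace and stop on an object; "grip_force" is the grip in N (left out, the last holds). Time passes only in rows, so rows that do not move let the fingers close, or fill a call up. It gives the time, the measured TCP pose, the force and the opening at its end, in the units of the state.
- env.get_obs(): the state, without advancing time (a new reading comes with each control period).
- env.grab_frame(name): name is "scene" or "top" or "wrist"; returns a dict with "image" (384x512x3 uint8, red, green, blue), "fx", "fy", "cx", "cy" (pixels), "cam_to_world" (4x4, takes a point from camera to world coordinates); the wrist camera has in their place "T_tool_cam" (4x4, takes a point from camera to tool coordinates, whose origin is the TCP and whose axes are the flange's). Camera axes: x right, y up, looking along -z (the intrinsics and any distortion apply to the point x, -y, -z); pixel columns grow to the right and rows downward; lengths in m; the calibration is good to about 2 mm. A picture is of the moment at which its call begins: read the wrist's pose just before it. There is no depth.
- env.finish_job(): hands the job in, once; it reports no verdict.
The state is a dict: "time": time; "q": joint angles; "joint_vel": joint speeds; "tau": joint torques, N m; "tcp_pos": TCP position; "eef_rot": TCP orientation; "wrist_force": force on the tool from outside, world axes, zero at the start; "torque": the same for the moment, N m; "grip_width": finger opening in m.
Only numpy, scipy, OpenCV 4.12 (cv2) and the standard library are available. Lean on these libraries where they do the work, as an engineer would, in place of code of your own. Each camera call takes 0.05 s, during which the arm holds its last target. There are 200 camera calls.

## Working session

There is one attempt and no reset: what is moved stays moved. The work goes in short steps, Python scripts to look and compute and a tool call to move; the robot and the scene stay as the last step left them, time stands still between calls to the robot, and variables do not carry over. Pictures are saved under pics/ and viewed, about 8 in all and at most 12, crops included, and the job is handed in when it is done.

Besides the shell and the picture viewer there is one more tool, called by a JSON object that holds its "method" and its "body". jog_arm: Moves the arm, as the interface text tells. Its arguments: {"type":"object","properties":{"moves":{"type":"array"},"grip_force":{"type":"number"}},"required":["moves"]}

```bash
ls; mkdir -p pics; python3 - <<'E'
from workcell import env
import cv2,pickle
o=env.get_obs();print(o)
for n in("top","scene"):
    f=env.grab_frame(n);pickle.dump(f,open(f"{n}0.pkl","wb"))
    print(n,f["fx"],f["fy"],f["cx"],f["cy"],f["cam_to_world"],[k for k in f])
    cv2.imwrite(f"pics/{n}0.png",cv2.resize(f["image"][:,:,::-1],(800,600),interpolation=cv2.INTER_CUBIC))
E
```

```text
pics
{'time': 0.0, 'q': array([-1.32190377,  0.4694503 , -0.04860416,  1.53374165,  0.02408546,
        1.14099047, -0.0823028 ]), 'joint_vel': array([ 0.00139283,  0.0005142 , -0.00182174,  0.00088226, -0.00170566,
       -0.00104189,  0.00067967]), 'tau': array([ 1.66050762e-03, -5.10297847e+01, -4.64228250e-02, -2.37716693e+01,
        1.05913344e-02,  7.20271128e-03,  1.32237824e-05]), 'tcp_pos': array([0.1849121 , 0.64850217, 0.20873531]), 'eef_rot': array([-0.43487331, -3.11112463,  0.00312972]), 'wrist_force': array([0.4273019 , 0.61087637, 0.81574778]), 'torque': array([-0.00402689, -0.03412792,  0.00701042]), 'grip_width': 0.08547329113375857}
top 352.6385651668278 352.6385651668278 254.20396348663712 190.42431704652003 [[-1.33971647e-02  9.90621054e-01 -1.35979567e-01  4.81461000e-01]
 [-9.99908526e-01 -1.35255145e-02 -2.00049213e-05  2.85352568e-02]
 [-1.85901090e-03  1.35966860e-01  9.90711642e-01  9.62162935e-01]
 [ 0.00000000e+00  0.00000000e+00  0.00000000e+00  1.00000000e+00]] ['image', 'fx', 'fy', 'cx', 'cy', 'cam_to_world']
scene 377.92950596349226 377.92950596349226 251.21798392320062 185.57436654539413 [[ 0.76735383 -0.51223448  0.3857252   0.99590438]
 [ 0.64101768  0.59753992 -0.48170777 -0.47684831]
 [ 0.01626112  0.61689698  0.78687591  0.8863247 ]
 [ 0.          0.          0.          1.        ]] ['image', 'fx', 'fy', 'cx', 'cy', 'cam_to_world']
```

View pics/top0.png

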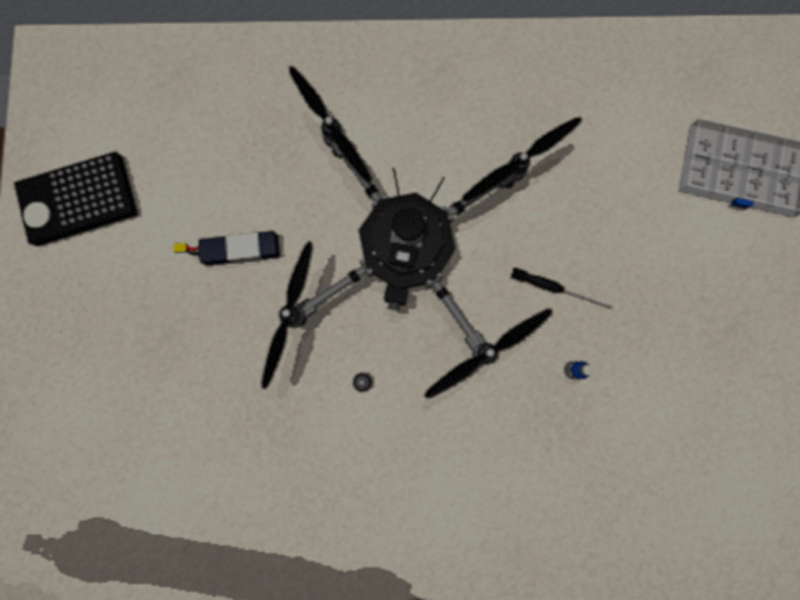

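View pics/scene0.png

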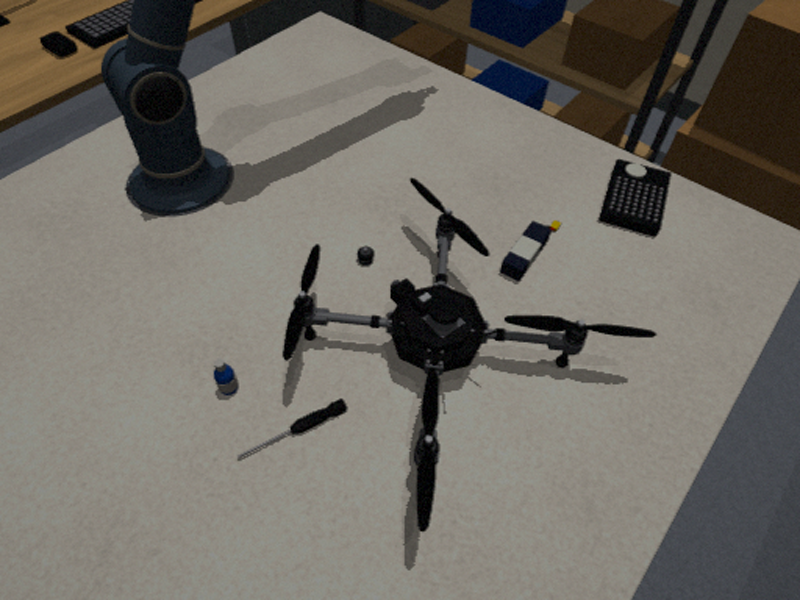

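The top view (800x600 px) shows the near-left hub at (288,314) with tips at (309,243) and (265,387). The near-right hub is at (488,353) with tips at (550,311) and (428,396). The far hubs are at (330,122) and (520,162), and the deck at (408,240). The scene view agrees.

```bash
cat > h.py <<'E'
import numpy as np,pickle,cv2
def ray(f,uv,z,T=None):
    T=f["cam_to_world"] if T is None else T
    u,v=uv
    d=T[:3,:3]@np.array([(u-f["cx"])/f["fx"],-(v-f["cy"])/f["fy"],-1])
    return T[:3,3]+d*(z-T[2,3])/d[2]
def proj(f,p,T=None):
    T=f["cam_to_world"] if T is None else T
    c=T[:3,:3].T@(np.asarray(p)-T[:3,3]); return np.array([f["cx"]+f["fx"]*c[0]/-c[2], f["cy"]-f["fy"]*c[1]/-c[2]])
E
python3 - <<'E'
from h import *
f=pickle.load(open("top0.pkl","rb"))
g=cv2.cvtColor(f["image"],cv2.COLOR_RGB2GRAY)
m=(g<45).astype(np.uint8)
S=0.64
P={}
for n,h,tips in(("NL",(288,314),((309,243),(265,387))),("NR",(488,353),((550,311),(428,396))),("FL",(330,122),((292,68),(372,190))),("FR",(520,162),((580,119),(460,208)))):
    h=np.array(h)*S; out=[]
    for t in tips:
        t=np.array(t)*S; ys,xs=np.nonzero(m); p=np.c_[xs,ys]
        d=(t-h)/np.linalg.norm(t-h); r=(p-h)@d; s=abs((p-h)@np.array([-d[1],d[0]]))
        k=(s<9)&(r>18)&(r<np.linalg.norm(t-h)+6)
        q=p[k].astype(float); 
        W=np.array([ray(f,x,.112)[:2] for x in q]); out.append(W)
    H=ray(f,h,.122)[:2]; A=np.vstack(out); vx,vy,x0,y0=cv2.fitLine(A.astype(np.float32),cv2.DIST_HUBER,0,.01,.01).ravel()
    d=np.array([vx,vy]); r=(A-[x0,y0])@d
    mid=np.array([x0,y0])+d*(r.max()+r.min())/2
    P[n]=mid
    print(n,"hub",H.round(4),"mid",mid.round(4),"span",np.ptp(r).round(4),"ang",np.degrees(np.arctan2(vy,vx)).round(1))
for a,b in(("NL","FR"),("NR","FL")):
    d=P[a]-P[b]; print(a,np.linalg.norm(d),"boom out ang",np.degrees(np.arctan2(d[1],d[0])),"centre",(P[a]+P[b])/2)
for n,c,z in(("motor",(363,382),.03),("bottle",(577,370),.08),("drv",(540,282),.01),("batt",(238,247),.036),("gps",(408,222),.138)): print(n,ray(f,np.array(c)*S,z).round(3))
E
```

```text
NL hub [0.5736 0.1963] mid [0.5764 0.2003] span 0.2339 ang -16.8
NR hub [ 0.5099 -0.1081] mid [ 0.5113 -0.1108] span 0.2317 ang -57.0
FL hub [0.8835 0.1329] mid [0.8771 0.1308] span 0.2555 ang 32.6
FR hub [ 0.8119 -0.1699] mid [ 0.8153 -0.1678] span 0.255 ang -54.3
NL 0.4388925051406674 boom out ang 122.97614721817764 centre [0.69588949 0.01625418]
NR 0.43838044031471335 boom out ang -146.56115736638097 centre [0.6942288  0.01002221]
motor [0.468 0.088 0.03 ]
bottle [ 0.483 -0.255  0.08 ]
drv [ 0.636 -0.222  0.01 ]
batt [0.7   0.301 0.036]
gps [0.712 0.01  0.138]
```

{"method": "jog_arm", "body": {"moves": [{"x": -0.0306,"y": -0.0254,"z": -0.008,"grip": 0},{"x": -0.0306,"y": -0.0254,"z": -0.008,"grip": 0},{"x": -0.0306,"y": -0.0254,"z": -0.008,"grip": 0},{"x": -0.0306,"y": -0.0254,"z": -0.008,"grip": 0},{"x": -0.0306,"y": -0.0254,"z": -0.008,"grip": 0}], "grip_force": 20}}

```text
invalid input
```

{"method": "jog_arm", "body": {"moves": [{"x": -0.0306,"y": -0.0254},{"x": -0.0306,"y": -0.0254},{"x": -0.0306,"y": -0.0254},{"x": -0.0306,"y": -0.0254},{"x": -0.0306,"y": -0.0254}]}}

```text
invalid input
```

{"method": "jog_arm", "body": {"moves": [{"x": -0.0306,"y": -0.0254},{"x": -0.0306,"y": -0.0254},{"x": -0.0306,"y": -0.0254},{"x": -0.0306,"y": -0.0254},{"yaw": -0.093}]}}

```text
invalid input
```

{"method": "jog_arm", "body": {"moves": [{"yaw": -0.093},{"yaw": -0.093},{"x": 0},{"x": 0},{"x": 0}]}}

```text
invalid input
```

```bash
cat >> h.py <<'E'
from scipy.spatial.transform import Rotation as Rn
def look(env,tag):
    o=env.get_obs();f=env.grab_frame("wrist")
    T=np.eye(4);T[:3,:3]=Rn.from_rotvec(o["eef_rot"]).as_matrix();T[:3,3]=o["tcp_pos"]
    f["cam_to_world"]=T@f["T_tool_cam"];pickle.dump(f,open(tag+".pkl","wb"))
    cv2.imwrite(f"pics/{tag}.png",f["image"][:,:,::-1])
    R=T[:3,:3];print("t",o["time"],"tcp",o["tcp_pos"].round(4),"toolx",R[:,0].round(3),"F",o["wrist_force"].round(2),"w",o["grip_width"])
    return f,o
E
python3 - <<'E'
from h import *
from workcell import env
f,o=look(env,"w1");print(f["T_tool_cam"].round(3),f["fx"],[k for k in f],f["cam_to_world"].round(3))
E
```

```text
t 0.1 tcp [0.1849 0.6486 0.2088] toolx [-0.962  0.274 -0.   ] F [ 0.39  0.08 -0.22] w 0.08565672364953596
[[-0.     0.957  0.29   0.073]
 [ 1.     0.    -0.    -0.   ]
 [-0.     0.29  -0.957 -0.163]
 [ 0.     0.     0.     1.   ]] 345.79369931646227 ['image', 'fx', 'fy', 'cx', 'cy', 'T_tool_cam', 'cam_to_world'] [[ 0.275 -0.92  -0.279  0.114]
 [ 0.962  0.262  0.081  0.669]
 [-0.001 -0.29   0.957  0.372]
 [ 0.     0.     0.     1.   ]]
```

View pics/w1.png

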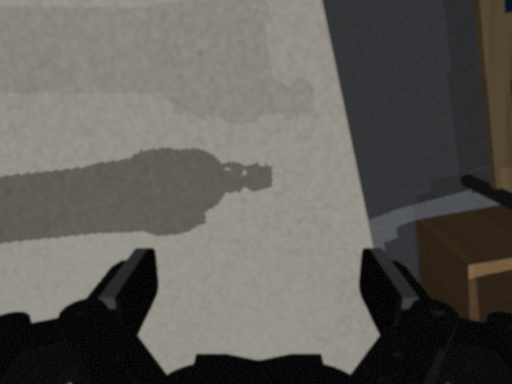

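That view (number 3) shows only bench, the arm's shadow and the open fingers, because the moves were refused. I'll try again with every field filled in.

{"method": "jog_arm", "body": {"moves": [{"x": -0.0306,"y": -0.0254,"z": -0.008,"yaw": 0,"grip": 0},{"x": -0.0306,"y": -0.0254,"z": -0.008,"yaw": 0,"grip": 0},{"x": -0.0306,"y": -0.0254,"z": -0.008,"yaw": 0,"grip": 0},{"x": -0.0306,"y": -0.0254,"z": -0.008,"yaw": 0,"grip": 0},{"x": -0.0306,"y": -0.0254,"z": -0.008,"yaw": 0,"grip": 0}], "grip_force": 20}}

```text
time: 0.57
tcp_pos: [0.2981, 0.4831, 0.2498]
eef_rot: [-0.435, -3.111, 0.001]
wrist_force: [0.4, -0.3, 0.3]
grip_width: 0.0255
```

{"method": "jog_arm", "body": {"moves": [{"x": -0.0306,"y": -0.0254,"z": 0,"yaw": 0,"grip": 0},{"x": -0.0306,"y": -0.0254,"z": 0,"yaw": 0,"grip": 0},{"x": -0.0306,"y": -0.0254,"z": 0,"yaw": 0,"grip": 0},{"x": -0.0306,"y": -0.0254,"z": 0,"yaw": 0,"grip": 0},{"x": -0.0306,"y": -0.0254,"z": 0,"yaw": 0,"grip": 0}]}}

```text
time: 0.98
tcp_pos: [0.4103, 0.319, 0.2498]
eef_rot: [-0.435, -3.111, -0.0]
wrist_force: [0.3, -0.0, 0.6]
grip_width: 0.0003
```

{"method": "jog_arm", "body": {"moves": [{"x": -0.0306,"y": -0.0254,"z": 0,"yaw": 0,"grip": 0},{"x": -0.0306,"y": -0.0254,"z": 0,"yaw": 0,"grip": 0},{"x": -0.0306,"y": -0.0254,"z": 0,"yaw": 0,"grip": 0},{"x": 0,"y": 0,"z": 0,"yaw": -0.093,"grip": 0},{"x": 0,"y": 0,"z": 0,"yaw": -0.093,"grip": 0}]}}

```text
time: 1.4
tcp_pos: [0.4785, 0.2193, 0.2497]
eef_rot: [0.147, 3.138, -0.001]
wrist_force: [-1.0, 1.0, -0.4]
grip_width: -0.0
```

{"method": "jog_arm", "body": {"moves": [{"x": 0,"y": 0,"z": 0,"yaw": -0.093,"grip": 0},{"x": 0,"y": 0,"z": 0,"yaw": 0,"grip": 0},{"x": 0,"y": 0,"z": 0,"yaw": 0,"grip": 0},{"x": 0,"y": 0,"z": 0,"yaw": 0,"grip": 0},{"x": 0,"y": 0,"z": 0,"yaw": 0,"grip": 0}]}}

```text
time: 1.82
tcp_pos: [0.4769, 0.2226, 0.2497]
eef_rot: [0.0, -3.141, 0.0]
wrist_force: [-0.9, 0.8, -0.0]
grip_width: 0.0001
```

```bash
python3 - <<'E'
from h import *
from workcell import env
f,o=look(env,"w2")
E
```

```text
t 1.8167 tcp [0.4769 0.2226 0.2497] toolx [-1. -0.  0.] F [-0.86  0.79 -0.01] w 7.59576695368483e-05
```

View pics/w2.png

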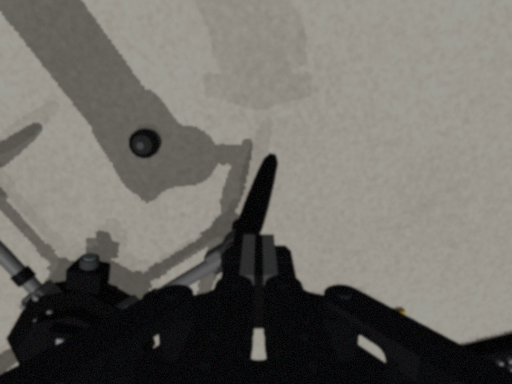

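View 4, from the wrist: the near-left blade tip is at (272,157), the spare motor at (145,143) and the nose camera at (88,265). The gripper hides the hub.

```bash
python3 - <<'E'
from h import *
f=pickle.load(open("w2.pkl","rb"));t=pickle.load(open("top0.pkl","rb"));s=pickle.load(open("scene0.pkl","rb"))
print("wrist tip",ray(f,(272,155),.112),"axis pt",ray(f,(250,220),.112),"motor",ray(f,(145,142),.032))
S=.64
print("top tips",[ray(t,np.array(p)*S,.112).round(4) for p in((309,243),(265,387),(550,311),(428,396))])
def tri(a,b):
    A=[];B=[]
    for f,p in((t,a),(s,b)):
        T=f["cam_to_world"];p=np.array(p)*S
        d=T[:3,:3]@np.array([(p[0]-f["cx"])/f["fx"],-(p[1]-f["cy"])/f["fy"],-1]);d/=np.linalg.norm(d)
        M=np.eye(3)-np.outer(d,d);A.append(M);B.append(M@T[:3,3])
    return np.linalg.solve(sum(A),sum(B)).round(4)
print("tri NL",tri((288,313),(446,214)),"NR",tri((489,352),(305,297)),"NLtip robot",tri((264,387),(411,179)),"NRtip left",tri((428,396),(318,245)))
for n,(p,q) in {"L":((264,387),(411,179))}.items(): print(ray(t,np.array(p)*S,.112),ray(s,np.array(q)*S,.112))
E
```

```text
wrist tip [0.46418677 0.2346466  0.112     ] axis pt [0.52599241 0.21476061 0.112     ] motor [0.46570806 0.0971591  0.032     ]
top tips [array([0.687 , 0.1667, 0.112 ]), array([0.4633, 0.2319, 0.112 ]), array([ 0.5738, -0.2082,  0.112 ]), array([ 0.4465, -0.0162,  0.112 ])]
tri NL [0.5766 0.1987 0.1122] NR [ 0.5138 -0.1094  0.1112] NLtip robot [0.4639 0.235  0.1083] NRtip left [ 0.449  -0.0136  0.1122]
[0.46330218 0.23338441 0.112     ] [0.46697706 0.23232598 0.112     ]
```

{"method": "jog_arm", "body": {"moves": [{"x": -0.01,"y": -0.04,"z": 0,"yaw": 0,"grip": 0},{"x": 0,"y": 0,"z": 0,"yaw": 0.124,"grip": 0},{"x": 0,"y": 0,"z": 0,"yaw": 0.124,"grip": 0},{"x": 0,"y": 0,"z": 0,"yaw": 0.124,"grip": 0},{"x": 0,"y": 0,"z": 0,"yaw": 0.124,"grip": 0}]}}

```text
time: 2.28
tcp_pos: [0.4871, 0.1824, 0.2498]
eef_rot: [-0.78, -3.043, -0.0]
wrist_force: [0.0, 0.1, 1.0]
grip_width: 0.0001
```

{"method": "jog_arm", "body": {"moves": [{"x": 0,"y": 0,"z": 0,"yaw": 0.124,"grip": 0},{"x": 0,"y": 0,"z": 0,"yaw": 0.124,"grip": 0},{"x": 0,"y": 0,"z": 0,"yaw": 0.124,"grip": 0},{"x": 0,"y": 0,"z": 0,"yaw": 0.122,"grip": 0},{"x": 0,"y": 0,"z": 0,"yaw": 0,"grip": 0}]}}

```text
time: 2.7
tcp_pos: [0.487, 0.1827, 0.2498]
eef_rot: [-1.494, -2.764, 0.0]
wrist_force: [-0.2, 0.1, 0.1]
grip_width: -0.0
```

```bash
python3 - <<'E'
from h import *
from workcell import env
f,o=look(env,"w3");print(o["q"].round(2))
E
```

```text
t 2.7 tcp [0.487  0.1827 0.2498] toolx [-0.548  0.837 -0.   ] F [-0.19  0.07  0.06] w -4.1788012173087564e-05
[-0.7   0.18  0.3   1.86 -0.06  1.11  0.2 ]
```

View pics/w3.png

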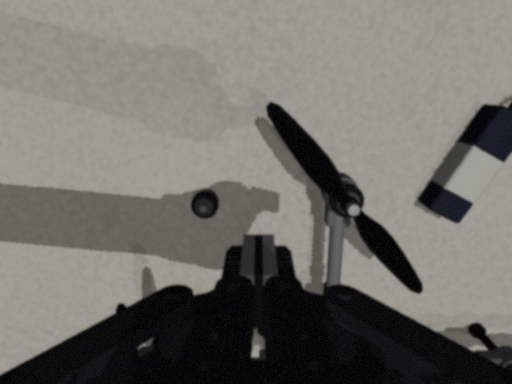

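View 5: the near-left propeller is fully visible, with the hub nut at (352,208) and tips at (270,104) and (418,288). Its boom runs straight down from the hub at columns 328–343.

```bash
python3 - <<'E'
from h import *
f=pickle.load(open("w3.pkl","rb"))
a,b=ray(f,(270,103),.112),ray(f,(419,289),.112);d=a-b
print("tips",a,b,"mid",(a+b)/2,np.linalg.norm(d),np.degrees(np.arctan2(d[1],d[0])),"nut",ray(f,(354,209),.125))
g=cv2.cvtColor(f["image"],cv2.COLOR_RGB2GRAY)
L=[]
for r in range(232,284,4):
    row=g[r,318:356].astype(int);L.append(row);
    if r%12==4: print(r,row)
E
```

```text
tips [0.46413427 0.23644191 0.112     ] [0.68905419 0.16773868 0.112     ] mid [0.57659423 0.2020903  0.112     ] 0.23517888541373355 163.0143723022529 nut [0.57659127 0.20155232 0.125     ]
232 [ 85  89  88  94  99 105 119 137 150 150 135 102  72  65  72  79  86  93
  95  99  99  98  95  92  85  85  88  96 100 101 100 102 103 102 100  99
  99 100]
244 [ 88  86  91  97 101 110 131 148 152 143 114  80  67  73  78  85  89  94
  98 100  98  96  91  91 103 126 147 152 153 153 150 145 135 124 112 103
  98  99]
256 [ 87  88  87  91 103 121 141 150 145 124  89  66  69  78  84  91  94  96
 100  97  94  92  90  97 120 142 152 152 153 154 154 157 157 157 157 156
 156 157]
268 [ 88  91  95  94 100 107 121 132 126  95  68  70  76  84  89  92  96  97
  96  95  92  91 102 125 147 154 155 156 156 156 157 156 156 156 156 156
 158 158]
280 [ 90  88  92 105 125 136 136 120  90  67  67  74  81  87  91  96  97  97
  95  92  93  98 125 146 154 154 155 156 155 155 154 156 154 156 156 157
 158 157]
```

```bash
python3 - <<'E'
from h import *
f=pickle.load(open("w3.pkl","rb"))
b=np.array([ray(f,p,.066) for p in((335.7,244),(335,256),(334.2,268),(333.1,280))]);print(b.round(4))
for h in(np.array([.5766,.2018]),):
  for p in b: d=h-p[:2];print(np.degrees(np.arctan2(d[1],d[0])).round(2))
d=b[0]-b[-1];print(np.degrees(np.arctan2(d[1],d[0])))
E
```

```text
[[0.6115 0.1492 0.066 ]
 [0.6197 0.1369 0.066 ]
 [0.628  0.1244 0.066 ]
 [0.6362 0.1114 0.066 ]]
123.55
123.61
123.58
123.38
123.15538502816416
```

{"method": "jog_arm", "body": {"moves": [{"x": 0,"y": 0,"z": 0.038,"yaw": 0,"grip": 0},{"x": 0,"y": 0,"z": 0.038,"yaw": 0,"grip": 0},{"x": 0,"y": 0,"z": 0.038,"yaw": 0,"grip": 0},{"x": 0,"y": 0,"z": 0.038,"yaw": 0,"grip": 0},{"x": 0,"y": 0,"z": 0,"yaw": 0,"grip": 0}]}}

```text
time: 3.17
tcp_pos: [0.4819, 0.1806, 0.0916]
eef_rot: [-1.483, -2.761, 0.018]
wrist_force: [-1.4, 0.8, -0.0]
grip_width: 0.0
```

{"method": "jog_arm", "body": {"moves": [{"x": 0.008,"y": 0.01,"z": 0,"yaw": 0,"grip": 0},{"x": 0.008,"y": 0.01,"z": 0,"yaw": 0,"grip": 0},{"x": 0.008,"y": 0.01,"z": 0,"yaw": 0,"grip": 0},{"x": 0.008,"y": 0.01,"z": 0,"yaw": 0,"grip": 0},{"x": 0.008,"y": 0.01,"z": 0,"yaw": 0,"grip": 0}]}}

```text
time: 3.58
tcp_pos: [0.5084, 0.2463, 0.0997]
eef_rot: [1.487, 2.765, 0.006]
wrist_force: [-0.0, 0.0, 0.5]
grip_width: 0.0001
```

```bash
python3 - <<'E'
from h import *
from workcell import env
f,o=look(env,"w4")
f=env.grab_frame("top");pickle.dump(f,open("top1.pkl","wb"))
a=cv2.resize(f["image"][150:300,120:380,::-1],None,fx=3,fy=3,interpolation=cv2.INTER_CUBIC)
cv2.imwrite("pics/top1.png",a)
E
```

```text
t 3.5833 tcp [0.5084 0.2463 0.0997] toolx [-0.551  0.834  0.   ] F [-0.03  0.03  0.55] w 0.00010937813808358381
```

View pics/w4.png

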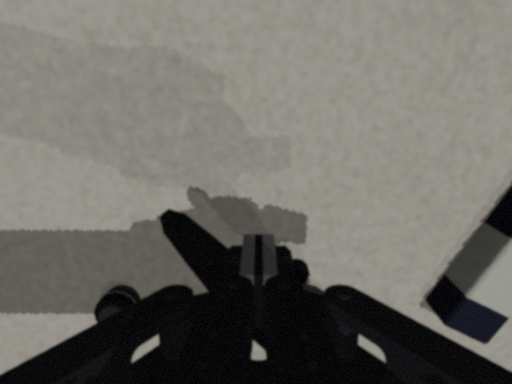

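View pics/top1.png

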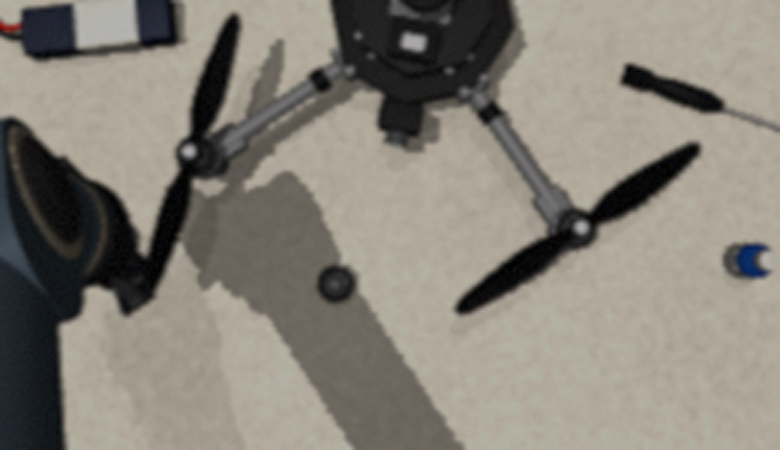

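```bash
python3 - <<'E'
from h import *
f=pickle.load(open("w4.pkl","rb"))
print(ray(f,(168,212),.112),ray(f,(215,265),.112))
print(proj(f,[.5084,.2463,.0997]),"predict tip(unmoved)",proj(f,[.4641,.2364,.112]))
E
```

```text
[0.46456195 0.23665972 0.112     ] [0.49726252 0.22503437 0.112     ]
[257.835813   232.71651544] predict tip(unmoved) [166.8581289  211.92585993]
```

View 6 (wrist) and view 7 (top) both show the near-left blade still at its old angle. Its tip is at (168,212) in the wrist view, but the commanded finger position is now past the blade. I'll check that from the side before moving.

```bash
python3 - <<'E'
from h import *
from workcell import env
f=env.grab_frame("scene");pickle.dump(f,open("sc1.pkl","wb"))
print([ (n,(proj(f,p)-[210,60])*5) for n,p in dict(tcp=[.5084,.2463,.0997],tip=[.4646,.2367,.112],hub=[.5766,.2018,.12]).items()])
cv2.imwrite("pics/sc1.png",cv2.resize(f["image"][60:180,210:370,::-1],None,fx=5,fy=5,interpolation=cv2.INTER_CUBIC))
E
```

```text
[('tcp', array([331.48869488, 306.38952174])), ('tip', array([266.64451717, 267.47506386])), ('hub', array([380.59136792, 372.44808703]))]
```

View pics/sc1.png

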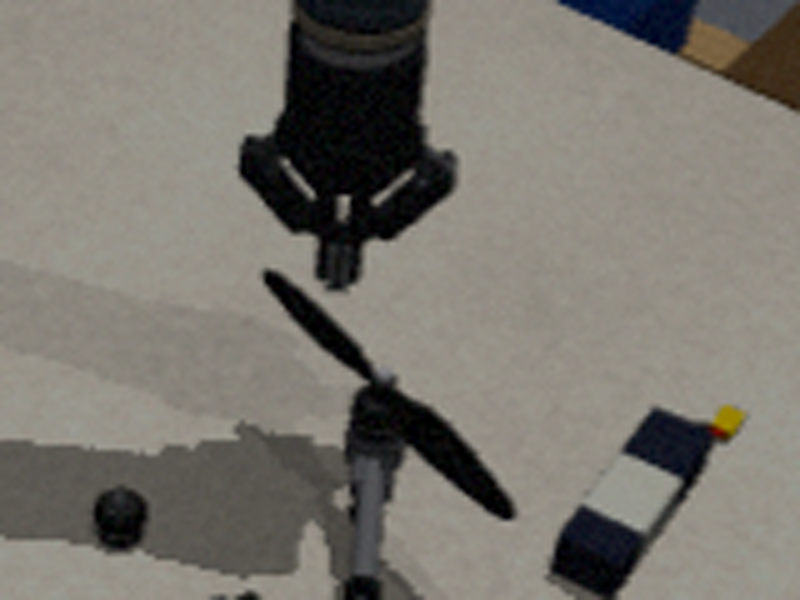

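View 8 shows the fingertip at (338,285), about 4 native pixels above where the measured TCP projects (331,306). So the fingers end higher than the reported TCP and passed over the blade without touching it. I'll work out by how much.

```bash
python3 - <<'E'
from h import *
f=pickle.load(open("sc1.pkl","rb"))
for z in(.10,.105,.11,.115,.12): print(z,(proj(f,[.5084,.2463,z])-[210,60])*5)
E
```

```text
0.1 [331.5223018  306.02107336]
0.105 [332.08444624 299.85802056]
0.11 [332.65044628 293.65269698]
0.115 [333.22034173 287.40466624]
0.12 [333.79417293 281.11348592]
```

{"method": "jog_arm", "body": {"moves": [{"x": 0,"y": 0,"z": -0.03,"yaw": 0,"grip": 0},{"x": -0.01,"y": -0.01,"z": -0.01,"yaw": 0,"grip": 0},{"x": -0.015,"y": -0.02,"z": 0,"yaw": 0,"grip": 0},{"x": -0.015,"y": -0.02,"z": 0,"yaw": 0,"grip": 0},{"x": 0,"y": 0,"z": 0,"yaw": 0,"grip": 0}]}}

```text
time: 4.15
tcp_pos: [0.4854, 0.1764, 0.138]
eef_rot: [-1.5, -2.76, 0.005]
wrist_force: [0.0, -0.1, 0.9]
grip_width: 0.0002
```

{"method": "jog_arm", "body": {"moves": [{"x": 0,"y": 0,"z": 0.02,"yaw": 0,"grip": 0},{"x": 0,"y": 0,"z": 0.02,"yaw": 0,"grip": 0},{"x": 0,"y": 0,"z": 0.01,"yaw": 0,"grip": 0},{"x": 0,"y": 0,"z": 0,"yaw": 0,"grip": 0},{"x": 0,"y": 0,"z": 0,"yaw": 0,"grip": 0}]}}

```text
time: 4.57
tcp_pos: [0.4869, 0.1822, 0.0877]
eef_rot: [-1.491, -2.765, 0.002]
wrist_force: [-0.4, 0.9, 1.3]
grip_width: -0.0001
```

{"method": "jog_arm", "body": {"moves": [{"x": 0,"y": 0,"z": 0.01,"yaw": 0,"grip": 0},{"x": 0.004,"y": 0.005,"z": 0.004,"yaw": 0,"grip": 0},{"x": 0.008,"y": 0.01,"z": 0,"yaw": 0,"grip": 0},{"x": 0.008,"y": 0.01,"z": 0,"yaw": 0,"grip": 0},{"x": 0.002,"y": 0.003,"z": 0,"yaw": 0,"grip": 0}]}}

```text
time: 4.98
tcp_pos: [0.4993, 0.2202, 0.0741]
eef_rot: [1.486, 2.768, 0.004]
wrist_force: [-0.0, 0.8, 0.3]
grip_width: -0.0
```

```bash
cat >> h.py <<'E'
def bladeang(f,hub,exp,z=.112,rmin=.03,rmax=.125,tol=.02,th=45):
    g=cv2.cvtColor(f["image"],cv2.COLOR_RGB2GRAY);ys,xs=np.nonzero(g<th)
    T=f["cam_to_world"];D=np.c_[(xs-f["cx"])/f["fx"],-(ys-f["cy"])/f["fy"],-np.ones(len(xs))]@T[:3,:3].T
    W=(T[:3,3]+D*((z-T[2,3])/D[:,2])[:,None])[:,:2]-hub
    a=np.radians(exp);d=np.array([np.cos(a),np.sin(a)])
    for t in(tol,.02,.014,.014):
        r=W@d;s=W@np.array([-d[1],d[0]]);k=(r>rmin)&(r<rmax)&(abs(s)<t)
        vx,vy,x0,y0=cv2.fitLine(W[k].astype(np.float32),cv2.DIST_HUBER,0,.01,.01).ravel()
        v=np.array([vx,vy]);d=v if v@d>0 else -v
    off=(np.array([x0,y0]))@np.array([-d[1],d[0]])
    return np.degrees(np.arctan2(d[1],d[0])).round(2),"off",off.round(4),k.sum(),"rmax",r[k].max().round(3)
E
python3 - <<'E'
from h import *
from workcell import env
hub=np.array([.5766,.2015])
print(bladeang(pickle.load(open("top0.pkl","rb")),hub,-17),bladeang(pickle.load(open("w3.pkl","rb")),hub,-17,rmax=.1))
f,o=look(env,"w5")
t=env.grab_frame("top");pickle.dump(t,open("top2.pkl","wb"))
for e in(-17,-25,-35,-45,-55): print(e,bladeang(t,hub,e))
E
```

```text
(np.float32(-16.93), 'off', np.float32(-0.0009), np.int64(240), 'rmax', np.float64(0.117)) (np.float32(-16.04), 'off', np.float32(-0.0016), np.int64(1344), 'rmax', np.float64(0.1))
t 4.9833 tcp [0.4993 0.2202 0.0741] toolx [-0.553  0.833  0.001] F [-0.02  0.77  0.31] w -3.984172770587128e-05
-17 (np.float32(-32.28), 'off', np.float32(-0.0019), np.int64(238), 'rmax', np.float64(0.116))
-25 (np.float32(-32.28), 'off', np.float32(-0.0019), np.int64(238), 'rmax', np.float64(0.116))
-35 (np.float32(-32.28), 'off', np.float32(-0.0019), np.int64(238), 'rmax', np.float64(0.116))
-45 (np.float32(-32.28), 'off', np.float32(-0.0019), np.int64(238), 'rmax', np.float64(0.116))
-55 (np.float32(-68.96), 'off', np.float32(0.0101), np.int64(19), 'rmax', np.float64(0.124))
```

{"method": "jog_arm", "body": {"moves": [{"x": 0.006,"y": 0.007,"z": 0,"yaw": 0,"grip": 0},{"x": 0.006,"y": 0.007,"z": 0,"yaw": 0,"grip": 0},{"x": 0.004,"y": 0.006,"z": 0,"yaw": 0,"grip": 0},{"x": 0,"y": 0.001,"z": 0,"yaw": 0,"grip": 0},{"x": 0,"y": 0,"z": 0,"yaw": 0,"grip": 0}]}}

```text
time: 5.5
tcp_pos: [0.5075, 0.242, 0.0738]
eef_rot: [1.489, 2.766, 0.001]
wrist_force: [0.1, -0.3, 0.4]
grip_width: 0.0002
```

```bash
python3 - <<'E'
from h import *
from workcell import env
hub=np.array([.5766,.2015])
f,o=look(env,"w6");d=o["tcp_pos"][:2]-hub;print(d@[-.55,.835],d@[.835,.55])
t=env.grab_frame("top");pickle.dump(t,open("top3.pkl","wb"))
for e in(-38,-50): print(e,bladeang(t,hub,e))
E
```

```text
t 5.5 tcp [0.5075 0.242  0.0738] toolx [-0.55   0.835  0.   ] F [ 0.15 -0.25  0.4 ] w 0.0002450234847256786
0.07182043258139618 -0.0354800272135594
-38 (np.float32(-48.28), 'off', np.float32(-0.0026), np.int64(258), 'rmax', np.float64(0.117))
-50 (np.float32(-48.36), 'off', np.float32(-0.0025), np.int64(257), 'rmax', np.float64(0.117))
```

{"method": "jog_arm", "body": {"moves": [{"x": 0,"y": 0.004,"z": 0,"yaw": 0,"grip": 0},{"x": 0,"y": 0.004,"z": 0,"yaw": 0,"grip": 0},{"x": 0,"y": 0.001,"z": 0,"yaw": 0,"grip": 0},{"x": 0,"y": 0,"z": 0,"yaw": 0,"grip": 0},{"x": 0,"y": 0,"z": 0,"yaw": 0,"grip": 0}]}}

```text
time: 6.02
tcp_pos: [0.5148, 0.2461, 0.0738]
eef_rot: [1.491, 2.765, 0.0]
wrist_force: [-1.6, -0.6, 0.4]
grip_width: 0.0004
```

```bash
python3 - <<'E'
from h import *
from workcell import env
hub=np.array([.5766,.2015])
f,o=look(env,"w7");d=o["tcp_pos"][:2]-hub;print(d@[-.55,.835],d@[.835,.55])
t=env.grab_frame("top");pickle.dump(t,open("top4.pkl","wb"))
for e in(-50,-60): print(e,bladeang(t,hub,e))
E
```

```text
t 6.0167 tcp [0.5148 0.2461 0.0738] toolx [-0.55   0.835 -0.   ] F [-1.65 -0.63  0.41] w 0.0004174782756727269
0.07119227979990442 -0.027066381953942287
-50 (np.float32(-58.07), 'off', np.float32(-0.0), np.int64(322), 'rmax', np.float64(0.124))
-60 (np.float32(-58.25), 'off', np.float32(0.0002), np.int64(323), 'rmax', np.float64(0.124))
```

{"method": "jog_arm", "body": {"moves": [{"x": 0,"y": -0.01,"z": 0,"yaw": 0,"grip": 0},{"x": -0.005,"y": -0.02,"z": 0,"yaw": 0,"grip": 0},{"x": -0.018,"y": -0.02,"z": -0.02,"yaw": 0,"grip": 0},{"x": -0.015,"y": -0.01,"z": -0.035,"yaw": 0,"grip": 0},{"x": 0,"y": 0,"z": -0.04,"yaw": 0,"grip": 0}]}}

```text
time: 6.53
tcp_pos: [0.4825, 0.1756, 0.1678]
eef_rot: [-1.497, -2.758, 0.011]
wrist_force: [0.6, 0.3, 1.1]
grip_width: 0.0001
```

{"method": "jog_arm", "body": {"moves": [{"x": 0,"y": 0,"z": -0.04,"yaw": 0,"grip": 0},{"x": 0,"y": 0,"z": -0.04,"yaw": 0,"grip": 0},{"x": 0,"y": 0,"z": 0,"yaw": 0,"grip": 0},{"x": 0,"y": 0,"z": 0,"yaw": 0,"grip": 0},{"x": 0,"y": 0,"z": 0,"yaw": 0,"grip": 0}]}}

```text
time: 6.95
tcp_pos: [0.4844, 0.181, 0.2483]
eef_rot: [-1.49, -2.765, 0.001]
wrist_force: [0.3, -0.9, -1.3]
grip_width: 0.0
```

```bash
python3 - <<'E'
from h import *
from workcell import env
f,o=look(env,"w8")
E
```

```text
t 6.95 tcp [0.4844 0.181  0.2483] toolx [-0.55   0.835  0.001] F [ 0.3  -0.88 -1.3 ] w 2.6775104052935732e-05
```

View pics/w8.png

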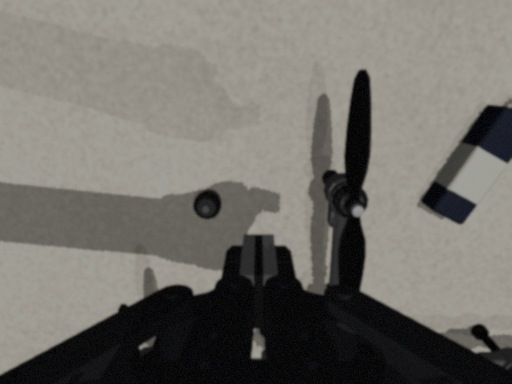

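View 9: the near-left blade now lies nearly along the boom, with its outer tip at (363,72) and the nut at (357,210).

```bash
python3 - <<'E'
from h import *
f=pickle.load(open("w8.pkl","rb"))
tip=ray(f,(363,71),.112);nut=ray(f,(357.5,211),.125);print(tip,nut)
hub=nut[:2]
d=tip[:2]-hub;print("tip ang",np.degrees(np.arctan2(d[1],d[0])),np.linalg.norm(d))
print(bladeang(f,hub,123,rmin=.05))
g=cv2.cvtColor(f["image"],cv2.COLOR_RGB2GRAY)
for r in(244,256,268,280): print(r,g[r,322:352])
E
```

```text
[0.51077336 0.29792023 0.112     ] [0.57687212 0.20049995 0.125     ]
tip ang 124.15652795822021 0.11772747524809492
(np.float32(124.55), 'off', np.float32(0.0), np.int64(1557), 'rmax', np.float64(0.118))
244 [ 90  93  99 101 110 128 146 152 141 116  75  47  46  47  49  46  39  26
  20  17   5   9  12   7  11   8   3  11   1   0]
256 [ 87  88  98 109 129 147 152 146 125  84  49  41  47  49  47  44  25  17
  10  12   9   3   6   2   8   7  11   6  10  14]
268 [ 94  96  97  99 108 128 137 125  89  57  43  48  49  48  47  42  26  18
  10   8   0   4   7   4  15  14   6   4   9   5]
280 [ 90  94 113 129 139 139 121  85  52  48  44  47  48  50  51  46  37  20
   9  10  12   8   5   1   9   2   0   9   8   4]
```

{"method": "jog_arm", "body": {"moves": [{"x": -0.04,"y": -0.0087,"z": 0,"yaw": 0,"grip": 0},{"x": -0.04,"y": -0.0087,"z": 0,"yaw": 0,"grip": 0},{"x": -0.04,"y": -0.0087,"z": 0,"yaw": 0,"grip": 0},{"x": -0.04,"y": -0.0087,"z": 0,"yaw": 0,"grip": 0},{"x": -0.04,"y": -0.0087,"z": 0,"yaw": 0,"grip": 0}]}}

```text
time: 7.42
tcp_pos: [0.5581, -0.0113, 0.2468]
eef_rot: [-1.489, -2.763, 0.003]
wrist_force: [0.9, 0.8, -0.1]
grip_width: 0.0004
```

{"method": "jog_arm", "body": {"moves": [{"x": -0.039,"y": -0.0085,"z": 0,"yaw": 0,"grip": 0},{"x": 0,"y": 0,"z": 0,"yaw": 0,"grip": 0},{"x": 0,"y": 0,"z": 0,"yaw": 0,"grip": 0},{"x": 0,"y": 0,"z": 0,"yaw": 0,"grip": 0},{"x": 0,"y": 0,"z": 0,"yaw": 0,"grip": 0}]}}

```text
time: 7.83
tcp_pos: [0.5726, -0.0449, 0.2475]
eef_rot: [-1.486, -2.765, 0.001]
wrist_force: [-1.1, -0.3, -0.6]
grip_width: -0.0001
```

```bash
python3 - <<'E'
from h import *
from workcell import env
f,o=look(env,"w9")
print("expected hub px",proj(f,[.512,-.110,.125]))
E
```

```text
t 7.8333 tcp [ 0.5726 -0.0449  0.2475] toolx [-0.552  0.834  0.002] F [-1.05 -0.25 -0.58] w -0.00010278172723269418
expected hub px [158.86879608 196.80338344]
```

View pics/w9.png

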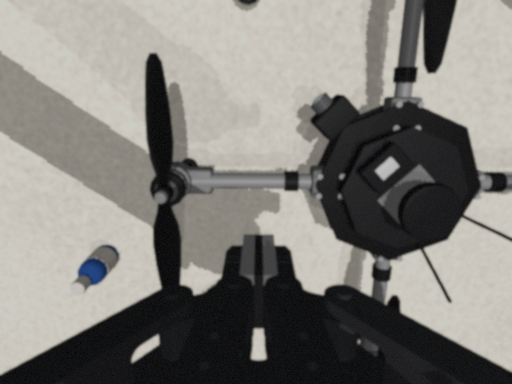

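View 10: the near-right nut is at (161,196), its robot-side tip at (153,54), and its boom runs horizontally near row 180 from column 210 to 285.

```bash
python3 - <<'E'
from h import *
f=pickle.load(open("w9.pkl","rb"))
nut=ray(f,(161,196.5),.125);tip=ray(f,(153,53),.112);d=tip-nut;print(nut,tip,np.degrees(np.arctan2(d[1],d[0])),np.linalg.norm(d[:2]))
print(bladeang(f,nut[:2],124,rmin=.05))
g=cv2.cvtColor(f["image"],cv2.COLOR_RGB2GRAY).astype(float)
P=[]
for c in range(222,282,8):
    col=g[165:200,c];e=np.diff(col);a=165.5+e[:16].argmin();b=165.5+e.argmax() if e.argmax()>10 else np.nan
    P.append((c,a,b))
print(P); print(g[165:200,225].astype(int),g[165:200,275].astype(int))
def ang(p,q):
    A,B=ray(f,p,.066),ray(f,q,.066);D=A-B;return np.degrees(np.arctan2(D[1],D[0])),A,B
for i in(1,2): print(ang((P[0][0],P[0][i]),(P[-1][0],P[-1][i])))
u=np.array([-.5517,.834]);v=np.array([.834,.5517]);e=np.array([.5726,-.0449])-nut[:2];print("tcp uv",e@u,e@v)
E
```

```text
[ 0.51341397 -0.10873096  0.125     ] [ 0.44807266 -0.01071101  0.112     ] 123.68791420666021 0.1178023751050833
(np.float32(123.65), 'off', np.float32(0.0004), np.int64(1531), 'rmax', np.float64(0.116))
[(222, np.float64(170.5), np.float64(188.5)), (230, np.float64(169.5), np.float64(188.5)), (238, np.float64(170.5), np.float64(188.5)), (246, np.float64(170.5), np.float64(179.5)), (254, np.float64(169.5), np.float64(179.5)), (262, np.float64(170.5), nan), (270, np.float64(169.5), np.float64(187.5)), (278, np.float64(167.5), np.float64(187.5))]
[186 191 192 191 182 161 141 120 100  95 103 113 121 129 139 146 151 148
 139 131 121 110 102 110 127 133 133 132 132 133 134 133 133 131 130] [186 183 181 173 163 150 138 125 107  96 100 111 120 127 138 145 153 151
 143 134 126 121 127 154 181 194 191 172 150 138 135 134 133 133 132]
(np.float64(-143.36271700161433), array([ 0.5481095 , -0.07527639,  0.066     ]), array([ 0.59426649, -0.04095056,  0.066     ]))
(np.float64(-145.43872209702045), array([ 0.55827046, -0.09170056,  0.066     ]), array([ 0.60634676, -0.05858287,  0.066     ]))
tcp uv 0.020582093952820752 0.0845766879064581
```

{"method": "jog_arm", "body": {"moves": [{"x": 0.028,"y": -0.02,"z": 0.01,"yaw": 0,"grip": 0},{"x": 0.029,"y": -0.02,"z": 0.02,"yaw": 0,"grip": 0},{"x": 0,"y": 0,"z": 0.04,"yaw": 0,"grip": 0},{"x": 0,"y": 0,"z": 0.04,"yaw": 0,"grip": 0},{"x": 0,"y": 0,"z": 0,"yaw": 0,"grip": 0}]}}

```text
time: 8.3
tcp_pos: [0.5025, -0.019, 0.133]
eef_rot: [-1.48, -2.758, 0.01]
wrist_force: [-0.6, 0.4, -0.8]
grip_width: 0.0001
```

{"method": "jog_arm", "body": {"moves": [{"x": 0,"y": 0,"z": 0.02,"yaw": 0,"grip": 0},{"x": 0,"y": 0,"z": 0.02,"yaw": 0,"grip": 0},{"x": 0,"y": 0,"z": 0.024,"yaw": 0,"grip": 0},{"x": 0,"y": 0,"z": 0,"yaw": 0,"grip": 0},{"x": 0,"y": 0,"z": 0,"yaw": 0,"grip": 0}]}}

```text
time: 8.72
tcp_pos: [0.5089, -0.0206, 0.0755]
eef_rot: [-1.489, -2.766, 0.001]
wrist_force: [0.9, -0.2, -1.2]
grip_width: 0.0006
```

```bash
cat > st.py <<'E'
from h import *
from workcell import env
import sys
hub=np.array([.5134,-.1087])
o=env.get_obs();R=Rn.from_rotvec(o["eef_rot"]).as_matrix();e=o["tcp_pos"][:2]-hub
print(o["time"],"uv",e@R[:2,0],e@R[:2,1],"z",o["tcp_pos"][2],"F",o["wrist_force"].round(1))
t=env.grab_frame("top");pickle.dump(t,open("topn.pkl","wb"))
for a in sys.argv[1:]: print(a,bladeang(t,hub,float(a)))
E
python3 st.py -56
```

```text
8.7167 uv 0.07605801471891413 0.04475864484231438 z 0.0754516750115727 F [ 0.9 -0.2 -1.2]
-56 (np.float32(-56.89), 'off', np.float32(-0.0031), np.int64(257), 'rmax', np.float64(0.116))
```

{"method": "jog_arm", "body": {"moves": [{"x": 0,"y": -0.01,"z": 0,"yaw": 0,"grip": 0},{"x": 0.001,"y": -0.01,"z": 0,"yaw": 0,"grip": 0},{"x": 0.001,"y": -0.01,"z": 0,"yaw": 0,"grip": 0},{"x": 0.001,"y": -0.01,"z": 0,"yaw": 0,"grip": 0},{"x": 0,"y": -0.01,"z": 0,"yaw": 0,"grip": 0}]}}

```text
time: 9.18
tcp_pos: [0.4641, -0.0467, 0.0752]
eef_rot: [1.491, 2.765, 0.001]
wrist_force: [0.9, 0.3, 0.5]
grip_width: 0.0002
```

```bash
python3 st.py -50 -35
```

```text
9.1833 uv 0.07889873111392467 -0.007129555964100454 z 0.07524521867338552 F [0.9 0.3 0.5]
-50 (np.float32(-32.76), 'off', np.float32(-0.0043), np.int64(251), 'rmax', np.float64(0.124))
-35 (np.float32(-32.85), 'off', np.float32(-0.0041), np.int64(250), 'rmax', np.float64(0.124))
```

Turned 24° so far. I'll carry on round the arc through (0.073,-0.033), (0.053,-0.059) and (0.034,-0.073).

{"method": "jog_arm", "body": {"moves": [{"x": -0.001,"y": -0.01,"z": 0,"yaw": 0,"grip": 0},{"x": -0.003,"y": -0.01,"z": 0,"yaw": 0,"grip": 0},{"x": -0.006,"y": -0.009,"z": 0,"yaw": 0,"grip": 0},{"x": -0.008,"y": -0.009,"z": 0,"yaw": 0,"grip": 0},{"x": -0.008,"y": -0.009,"z": 0,"yaw": 0,"grip": 0}]}}

```text
time: 9.65
tcp_pos: [0.4397, -0.0948, 0.0747]
eef_rot: [-1.491, -2.765, 0.0]
wrist_force: [-0.3, -0.8, -0.5]
grip_width: -0.0002
```

```bash
python3 st.py -10 10
```

```text
9.65 uv 0.05212290671586199 -0.05395118346673236 z 0.07473741548543573 F [-0.3 -0.8 -0.5]
-10 (np.float32(6.2), 'off', np.float32(-0.0023), np.int64(245), 'rmax', np.float64(0.114))
10 (np.float32(6.2), 'off', np.float32(-0.0023), np.int64(245), 'rmax', np.float64(0.114))
```

{"method": "jog_arm", "body": {"moves": [{"x": -0.006,"y": -0.007,"z": 0,"yaw": 0,"grip": 0},{"x": -0.006,"y": -0.006,"z": 0,"yaw": 0,"grip": 0},{"x": -0.006,"y": -0.006,"z": 0,"yaw": 0,"grip": 0},{"x": -0.003,"y": 0,"z": 0,"yaw": 0,"grip": 0},{"x": 0,"y": 0,"z": 0,"yaw": 0,"grip": 0}]}}

```text
time: 10.12
tcp_pos: [0.4362, -0.1226, 0.0748]
eef_rot: [1.492, 2.764, -0.0]
wrist_force: [-0.0, -0.0, 0.4]
grip_width: -0.0003
```

```bash
python3 st.py 20 30
```

```text
10.1167 uv 0.030775712045245984 -0.07219590030580171 z 0.07479267216081703 F [-0.  -0.   0.4]
20 (np.float32(26.53), 'off', np.float32(-0.0009), np.int64(261), 'rmax', np.float64(0.12))
30 (np.float32(26.14), 'off', np.float32(1e-04), np.int64(272), 'rmax', np.float64(0.119))
```

{"method": "jog_arm", "body": {"moves": [{"x": -0.005,"y": 0,"z": 0,"yaw": 0,"grip": 0},{"x": -0.0045,"y": 0,"z": 0,"yaw": 0,"grip": 0},{"x": 0,"y": 0,"z": 0,"yaw": 0,"grip": 0},{"x": 0,"y": 0,"z": 0,"yaw": 0,"grip": 0},{"x": 0,"y": 0,"z": 0,"yaw": 0,"grip": 0}]}}

```text
time: 10.58
tcp_pos: [0.4413, -0.1295, 0.0747]
eef_rot: [-1.49, -2.766, -0.0]
wrist_force: [-0.2, -0.2, -0.4]
grip_width: 0.0002
```

```bash
python3 st.py 33
```

```text
10.5833 uv 0.022264788344133795 -0.07171432333028466 z 0.07473645204556308 F [-0.2 -0.2 -0.4]
33 (np.float32(35.78), 'off', np.float32(-0.0027), np.int64(291), 'rmax', np.float64(0.12))
```

{"method": "jog_arm", "body": {"moves": [{"x": 0.01,"y": 0,"z": 0,"yaw": 0,"grip": 0},{"x": 0.02,"y": 0,"z": 0,"yaw": 0,"grip": 0},{"x": 0,"y": 0,"z": -0.03,"yaw": 0,"grip": 0},{"x": 0,"y": 0,"z": -0.04,"yaw": 0,"grip": 0},{"x": 0,"y": 0,"z": -0.04,"yaw": 0,"grip": 0}]}}

```text
time: 11.05
tcp_pos: [0.4227, -0.1036, 0.1852]
eef_rot: [-1.488, -2.763, 0.003]
wrist_force: [2.2, 0.7, -0.6]
grip_width: -0.0004
```

{"method": "jog_arm", "body": {"moves": [{"x": 0,"y": 0,"z": -0.04,"yaw": 0,"grip": 0},{"x": 0,"y": 0.01,"z": -0.024,"yaw": 0,"grip": 0},{"x": -0.01,"y": 0.038,"z": 0,"yaw": 0,"grip": 0},{"x": -0.01,"y": 0.038,"z": 0,"yaw": 0,"grip": 0},{"x": -0.01,"y": 0.038,"z": 0,"yaw": 0,"grip": 0}]}}

```text
time: 11.47
tcp_pos: [0.5457, -0.0599, 0.2498]
eef_rot: [1.489, 2.765, 0.004]
wrist_force: [-0.5, -0.5, 0.8]
grip_width: -0.0002
```

{"method": "jog_arm", "body": {"moves": [{"x": 0,"y": 0.035,"z": 0,"yaw": 0,"grip": 0},{"x": 0,"y": 0,"z": 0,"yaw": 0,"grip": 0},{"x": 0,"y": 0,"z": 0,"yaw": 0,"grip": 0},{"x": 0,"y": 0,"z": 0,"yaw": 0,"grip": 0},{"x": 0,"y": 0,"z": 0,"yaw": 0,"grip": 0}]}}

```text
time: 11.88
tcp_pos: [0.5726, -0.043, 0.2487]
eef_rot: [-1.492, -2.764, 0.0]
wrist_force: [-0.6, 0.2, -0.1]
grip_width: -0.0001
```

```bash
python3 - <<'E'
from h import *
from workcell import env
f,o=look(env,"w10")
E
```

```text
t 11.8833 tcp [ 0.5726 -0.043   0.2487] toolx [-0.549  0.836  0.001] F [-0.56  0.17 -0.11] w -9.493987474923482e-05
```

View pics/w10.png

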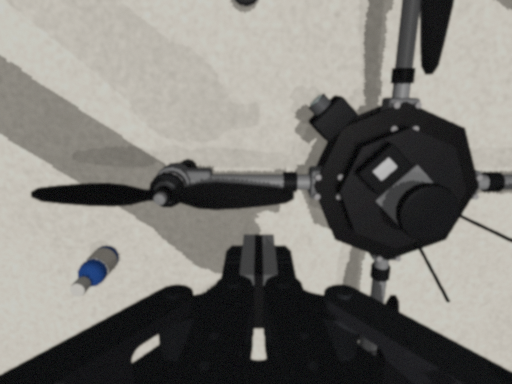

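View 11: the near-right blades span (33,193) to (293,195) through the nut at (161,197), parallel to the boom at row 180. The drone hasn't moved. Next I'll measure the angles.

```bash
python3 - <<'E'
from h import *
f=pickle.load(open("w10.pkl","rb"))
a,b=ray(f,(32,194),.112),ray(f,(294,195),.112);d=b-a;nut=ray(f,(161,197.5),.125)
print("NR tips",np.degrees(np.arctan2(d[1],d[0])),np.linalg.norm(d),"nut",nut)
print(bladeang(f,nut[:2],213.4,rmin=.04),bladeang(f,nut[:2],33.4,rmin=.04,rmax=.09))
g=cv2.cvtColor(f["image"],cv2.COLOR_RGB2GRAY).astype(int)
for c in(215,245,275):print(c,g[165:190,c])
T=[ray(f,(c,171.2),.066) for c in(215,275)];d=T[1]-T[0];print("boom top edge ang",np.degrees(np.arctan2(d[1],d[0])))
# NL boom seen top right
for r in(30,45,60):print(r,g[r,395:425])
from workcell import env
t=env.grab_frame("top")
for n,h,e in(("NL",(.5769,.2010),(123.4,-56.6)),("FR",(.8153,-.1690),(-54,)),("FL",(.880,.132),(32.6,))):
    for x in e: print(n,bladeang(t,np.array(h),x),bladeang(pickle.load(open("top0.pkl","rb")),np.array(h),x))
E
```

```text
NR tips 33.023853941106935 0.23893375615225768 nut [ 0.51373799 -0.10798782  0.125     ]
(np.float32(-146.84), 'off', np.float32(0.0012), np.int64(1489), 'rmax', np.float64(0.12)) (np.float32(32.8), 'off', np.float32(-0.0015), np.int64(1294), 'rmax', np.float64(0.09))
215 [179 179 184 189 185 175 155 135 117  97  89  91  94  89  79  67  53  39
  26  18  16  19  22  21  18]
245 [178 179 182 186 185 176 155 135 120 103  92  95 103 108 106  96  84  76
  62  45  26  20  23  23  26]
275 [181 180 179 174 162 146 135 128 120 106  93  93 101 111 119 127 133 138
 127 107  83  61  46  24  19]
boom top edge ang 33.25246353742248
30 [193 192 187 165 119  71  59  59  64  65  71  73  74  80  78  82  79  74
  70  70  78 108 151 174 164 119  60  28  21  18]
45 [186 168 131  87  61  63  63  65  67  72  72  78  82  82  80  76  73  72
  75 104 146 179 189 188 167 120  62  28  18  20]
60 [160 109  66  60  62  65  70  70  73  78  81  82  78  76  73  72  79 102
 142 175 191 195 196 193 181 151  95  39  22  13]
NL (np.float32(124.69), 'off', np.float32(0.0013), np.int64(216), 'rmax', np.float64(0.116)) (np.float32(162.62), 'off', np.float32(0.0016), np.int64(228), 'rmax', np.float64(0.117))
NL (np.float32(-58.34), 'off', np.float32(0.0003), np.int64(316), 'rmax', np.float64(0.124)) (np.float32(-63.68), 'off', np.float32(0.004), np.int64(32), 'rmax', np.float64(0.124))
FR (np.float32(-55.01), 'off', np.float32(0.0017), np.int64(232), 'rmax', np.float64(0.125)) (np.float32(-55.42), 'off', np.float32(0.0023), np.int64(244), 'rmax', np.float64(0.125))
FL (np.float32(33.41), 'off', np.float32(-0.0009), np.int64(213), 'rmax', np.float64(0.125)) (np.float32(33.76), 'off', np.float32(-0.0012), np.int64(226), 'rmax', np.float64(0.125))
```

{"method": "jog_arm", "body": {"moves": [{"x": 0,"y": 0,"z": -0.025,"yaw": 0,"grip": 0},{"x": 0,"y": 0,"z": -0.025,"yaw": 0,"grip": 0},{"x": 0,"y": 0,"z": -0.02,"yaw": 0,"grip": 0},{"x": 0,"y": 0,"z": 0,"yaw": 0,"grip": 0},{"x": 0,"y": 0,"z": 0,"yaw": 0,"grip": 0}]}}

```text
time: 12.4
tcp_pos: [0.5739, -0.0429, 0.3202]
eef_rot: [1.491, 2.763, 0.003]
wrist_force: [0.8, 0.3, -0.4]
grip_width: -0.0002
```

```bash
python3 -c "
from workcell import env
print(env.finish_job())"
```

```text
the job is handed in; nothing more can be done
None
```

Both near propellers now lie in line with their booms to within about 1°. I turned each by pushing sideways on one blade with the closed fingertips, and handed the job in at about 12.4 s.

| Propeller | Turned | Blade angle | Boom angle |
|---|---|---|---|
| Near left | about 39° | 124.2–124.7° | about 123.4° |
| Near right | about 90° | 33.0° | about 33.3° |

- **First near-left pass missed:** the fingertips end about 17 mm higher than the reported tool position, so they passed over the blade without touching it. I went lower and the second push worked.
- **Disagreement between views:** the overhead camera read up to 2.5° further round than the close wrist view when a blade lay over its boom. The boom's dark parts disturb that fit, so I trusted the wrist view.
- **Drone and surroundings:** the hub positions agreed to about 1 mm before and after, and the far propellers read the same to within 0.4°. The wrist force stayed around 2 N throughout. The bystanders looked undisturbed wherever they were in view; I did not measure them again.
- **Finish:** the arm stopped with the tool about 0.32 m above the bench, clear of everything.

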